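# Swap the driver cartridge in a headlamp and power it up

## Robot

A 7-joint arm with a two-finger parallel gripper is mounted at the origin on the work surface. World frame = base frame: x ahead of the robot, y to its left, z up, the work surface at z = 0. Lengths are in m, angles in rad, forces in N, time in s.
With the tool pointing down it reaches from about 0.4 to 0.85 m from the base axis. Payload 6.9 kg.
Tool frame: the origin (TCP) lies midway between the tips of the shut fingers; the grasp point (between the pads) lies behind it (ctrl.pinch_z is the z of the grasp point in the tool frame, in m); z points along the fingers, y is the direction in which the jaws open and shut (so a half turn about z gives the same grasp; the last joint's range is limited). The gripper opens to 85 mm and grips with 20 to 120 N. Pads are 22 mm wide; open, the fingers measure 114 mm over their backs; the gripper's body (76 mm by 85 mm) begins 54 mm behind the grasp point. The pads swing forward as they close: fully open they stand 13 mm farther back than shut.
Start: joints at [-1.117, 0.507, -0.238, 1.5, 0.126, 1.149, -0.155], TCP at [0.213, 0.588, 0.231] pointing down, gripper open.
Joint ranges: [-3.08, 3.08], [-0.24, 2.05], [-1.43, 1.35], [0, 2.5], [-1.52, 4.66], [0.17, 1.96], [-2.89, 2.89]. Speed limits (rad/s): [2.39, 2.39, 3.14, 3.14, 3.14, 3.14, 3.14].

## Interface

Orientations are given as a unit quaternion [w, x, y, z].
In Python, from station import ctrl, get_state, vision, ticket, models gives the robot as it stands. Calls block until the motion is done:
- ctrl.movep(position, orientation): joint-space move of the TCP to a pose.
- ctrl.movel(position, frame=None, max_speed=0.15): straight line of the TCP; frame=None keeps the orientation; max_speed is the mean speed in m/s.
- ctrl.set_joints(angles): joint-space move.
- ctrl.ungrasp() and ctrl.close_gripper(force=None): open the fingers fully, or close them until they stop; force is the grip in N (None keeps the last).
- ctrl.pause(seconds).
- ctrl.ik(position, orientation): joint angles nearest the present ones, or None.
- get_state(): the state.
- vision.grab_frame(name): name is "scene" or "top" or "wrist"; returns (picture, depth): 480x640x3 uint8, blue, green, red; 480x640 float32, m along the optical axis (not along the pixel's ray), 0 where there is no reading.
- vision.camera_info(name): a dict with "mtx" (3x3 intrinsics, pixels), "dist_coeffs" ([k1, k2, p1, p2, k3] as OpenCV has them; the pictures are not rectified), "R" (3x3) and "t" (3): a world point X has camera coordinates R X + t; the wrist camera has in their place "hand_eye" (4x4, takes a point from camera to tool coordinates, whose origin is the TCP and whose axes are the flange's). Camera axes: x right, y down, z forward; pixel columns grow to the right and rows downward; lengths in m; the calibration is good to about 2 mm. A picture is of the moment at which its call begins: read the wrist's pose just before it. camera_info takes no time and is no camera call.
A pose or a line that the arm cannot do raises ctrl.Unreachable and nothing moves.
- ticket.close_job(): hands the job in, once; it reports no verdict.
Trained networks look in the newest picture that a camera, given by its name, has taken for a name from the list of things; names that differ only in an ending like _2 or _b are one class to them, and where a whole thing is asked for, a point or a joint stands for the part that bears it (a point fixed in the world has none). Each returns a list of dicts, best first, with "p" (0 to 1); they miss things now and then, are a little off and sometimes report something else, mostly with a low value. They report only what shows in the picture. A call takes as long as a camera call.
- models.recognise(camera, target): "point" ([column, row] in pixels, amid what is visible of it).
- models.masks_of(camera, target): "mask" (480x640 bool, what is visible of it) and "point" ([column, row] in pixels, amid what is visible of it).
The state is a dict: "time": time; "qpos": joint angles; "qd": joint speeds; "tau": joint torques, N m; "tcp_pos": TCP position; "eef_rot": TCP orientation; "contact_force": force on the tool from outside, world axes, zero at the start; "wrist_torque": the same for the moment, N m; "width": finger opening in m.
Only numpy, scipy, OpenCV 4.12 (cv2) and the standard library are available. Lean on these libraries where they do the work, as an engineer would, in place of code of your own. Each camera call takes 0.05 s, during which the arm holds its last target.

## Task

Pull the failed driver cartridge out of the sleeve in the side of the headlamp and lay it flat in the shallow steel tray. Then take the replacement from the plywood board and slide it into the sleeve until it is fully home against the hidden stop, and only then throw the toggle on the bench supply over, away from the robot, to switch it on. Set the cartridges down rather than dropping them, and leave the bowl, screwdriver and jar where they are.

Things in the scene. Friction and masses are not known exactly. Their poses are not given: they have to be found in the camera images.
- lamp: Black headlamp, fixed, 280 wide, 150 deep, 135 high, clear lens. A straight black rectangular sleeve sticks out level from its side, open at the end. Origin: on the bench top straight below the middle of the sleeve's mouth. Its +x points level INTO the sleeve, -y out through the lens. The housing's 135 high end wall begins 118 behind the mouth; the space in front of the mouth is free.
- mouth (a point): Middle of the sleeve's mouth at the level of its inner floor, 30 above the bench; axes as the lamp's. Inside 46 wide, 32 high, walls 5 (roof top 67 above the bench). Flared lips reach 9 mm out in front. Out of sight inside: two solid stop shoulders 90 to 104 mm behind the mouth (differs each time) that the cartridge's front end must reach, so 41 to 55 mm stay out.
- contact (a joint): Hidden weak spring contact between the stop's shoulders, sliding along the sleeve. 0 = free, 6 mm proud of the shoulders; 0.006 m = level with them: the cartridge is fully home on the solid stop. It pushes back with only 0.3 N when fully pressed, less than the cartridge's friction, so the cartridge stays where it is left.
- old_driver: The failed driver cartridge: plain finned aluminium bar 145 long (its x), 40 wide (its y), 26 high (its z), about 0.15 kg, loose, both ends alike. It starts in the lamp's sleeve, loose, with 63 to 69 mm sticking out of the mouth. Origin: middle of its underside.
- old_driver_mid (a point): Middle of the failed cartridge, 13 mm above its underside.
- new_driver: The replacement cartridge, same shape, size and mass range as the failed one; it starts lying on the plywood board. Either end may go in first; let go with less than half its length in the sleeve, it tips out of the mouth and wedges. Origin: middle of its underside.
- new_driver_mid (a point): Middle of the replacement cartridge, 13 mm above its underside.
- tray: Shallow open sheet-steel tray, fixed, 118 (its x) by 184 (its y), 16 high, walls and floor 3 thick. Origin: middle of its underside, on the bench. Its place and the board's are exchanged in some starts.
- board: Plain plywood board, fixed, 94 (its x) by 172 (its y), 18 thick, on which the replacement lies. Origin: middle of its underside, on the bench.
- supply: Grey bench supply box, fixed, 120 (its x) by 100 (its y), 50 high, on the bench. Origin: middle of its underside. The toggle stands on top, pivoting 72 above the bench; it swings in the supply's x-z plane, which lies 10 mm to -y of the origin, and the pivot is 10 mm to -x of the origin.
- toggle (a joint): Toggle lever, 80 from pivot to the middle of its 26 mm ball. 0 rad = off, leaning 0.5 rad to the supply's -x (toward the robot); 1.0 rad = on, leaning 0.5 rad to +x (away from the robot). Moves with about 1 N at the ball and stays where it is left. It starts between 0 and 0.2.
- toggle_tip (a point): Middle of the toggle's ball, about 142 above the bench in the off position.
- bowl: Bystander: loose steel bowl, 110 across, 40 high. Origin: middle of its underside.
- screwdriver: Bystander: loose screwdriver, lying on the bench beyond the work.
- jar: Bystander: loose glass jar with steel lid, 60 across, 65 high. Origin: middle of its underside.

How it is judged:
On the way, in this order (a step that is already met when the one before it is completed fails the run):
1. the failed cartridge lies flat in the tray, let go (x of old_driver_mid in the frame of tray between -0.045 and 0.045 m and y of old_driver_mid in the frame of tray between -0.075 and 0.075 m and z of old_driver_mid in the frame of tray between 0.008 and 0.03 m and linear speed of old_driver below 0.03 m/s and contact force between the fingers and old_driver below 0.1 N), for 0.2 s.
2. the replacement is fully home in the sleeve (value of joint contact above 0.004 m and x of new_driver_mid in the frame of lamp between 0.01 and 0.045 m and y of new_driver_mid in the frame of lamp between -0.006 and 0.006 m and z of new_driver_mid in the frame of lamp between 0.037 and 0.051 m and angle between the x axis of new_driver and the x axis of lamp, either way round below 0.1 rad and linear speed of new_driver below 0.02 m/s), for 0.2 s.
3. the toggle is thrown on (value of joint toggle above 0.8 rad), for 0.1 s.
At the end, for the whole second after the job is handed in: Failed cartridge flat in the tray (middle within 45 mm in x, 75 mm in y of the tray centre, under 30 mm high); replacement in the sleeve within 0.1 rad of its axis, contact pressed 4 mm or more (within 2 mm of the solid stop); toggle past 0.8 rad; both cartridges still and let go (all of step 1 and all of step 2 and value of joint toggle above 0.8 rad and contact force between the fingers and new_driver below 0.1 N); the robot touches nothing.
It fails at once if the bowl is moved by more than 30 mm (distance of bowl from where it was at the start of the episode above 0.03 m).
It fails at once if the screwdriver is moved by more than 30 mm (distance of screwdriver from where it was at the start of the episode above 0.03 m).
It fails at once if the jar is moved by more than 30 mm (distance of jar from where it was at the start of the episode above 0.03 m).
It fails at once if a cartridge is dropped (moves faster than 0.8 m/s with no finger on it) ((linear speed of old_driver above 0.8 m/s and contact force between the fingers and old_driver below 0.1 N) or (linear speed of new_driver above 0.8 m/s and contact force between the fingers and new_driver below 0.1 N)).
It also fails if it takes over 72 s, if anything falls off the work surface, if the arm or the gripper's body presses on something with over 40 N, if the wrist force passes 120 N, or if a joint passes its speed limit or range.

## Working session

There is one attempt and no reset: what is moved stays moved. The work goes in short steps, each a Python script; the robot and the scene stay as the last script left them, time stands still between calls to the robot, and variables do not carry over. Pictures are saved under pics/ and viewed, and the job is handed in when it is done.

```bash
ls; mkdir -p pics; python3 - <<'E'
from station import ctrl, get_state, vision, ticket, models
import cv2, numpy as np
s=get_state(); print(s); print(ctrl.pinch_z)
for n in("scene","top","wrist"):
    p,d=vision.grab_frame(n); cv2.imwrite(f"pics/{n}0.png",p); np.save(f"pics/{n}0.npy",d)
    i=vision.camera_info(n); print(n,{k:np.round(v,4).tolist() for k,v in i.items()})
print(get_state()['time'])
E
```

```text
pics
{'time': 0.0, 'qpos': array([-1.11751914,  0.50836476, -0.23753936,  1.50117472,  0.1256843 ,
        1.14889107, -0.15478889]), 'qd': array([-0.00039642, -0.00128539, -0.00016721,  0.00048831, -0.00137068,
       -0.00016167, -0.00073657]), 'tau': array([-3.80154261e-04, -6.20597863e+01, -2.18666375e+00, -2.49652058e+01,
        1.27096212e-02,  1.19456003e-02, -4.81095663e-05]), 'tcp_pos': array([0.2128885 , 0.58706904, 0.230399  ]), 'eef_rot': array([-1.53752352e-04,  1.72994069e-01,  9.84922432e-01, -9.11655430e-04]), 'contact_force': array([ 0.88657555,  0.18333088, -0.01142254]), 'wrist_torque': array([-0.00133137, -0.01229037,  0.02309115]), 'width': 0.0854597595559653}
-0.0187
scene {'mtx': [[466.9862, 0.0, 323.4746], [0.0, 466.9862, 242.408], [0.0, 0.0, 1.0]], 'dist_coeffs': [-0.1266, 0.0, 0.0, 0.0, 0.0], 'R': [[-0.8432, 0.5373, -0.0165], [0.3679, 0.5544, -0.7465], [-0.392, -0.6356, -0.6652]], 't': [0.5337, -0.1155, 1.1879]}
top {'mtx': [[589.4333, 0.0, 319.8941], [0.0, 589.4333, 247.0232], [0.0, 0.0, 1.0]], 'dist_coeffs': [0.0369, 0.0, 0.0, 0.0, 0.0], 'R': [[-0.0215, -0.9996, 0.0198], [-0.9948, 0.0194, -0.1005], [0.1, -0.0218, -0.9947]], 't': [-0.045, 0.5923, 1.2907]}
wrist {'mtx': [[371.7553, 0.0, 323.642], [0.0, 371.7553, 237.6455], [0.0, 0.0, 1.0]], 'dist_coeffs': [0.0136, 0.0, 0.0, 0.0, 0.0], 'hand_eye': [[-0.0008, -0.9522, -0.3055, 0.0787], [1.0, -0.0004, -0.0013, -0.0003], [0.0011, -0.3055, 0.9522, -0.1425], [0.0, 0.0, 0.0, 1.0]]}
0.15
```

View pics/scene0.png

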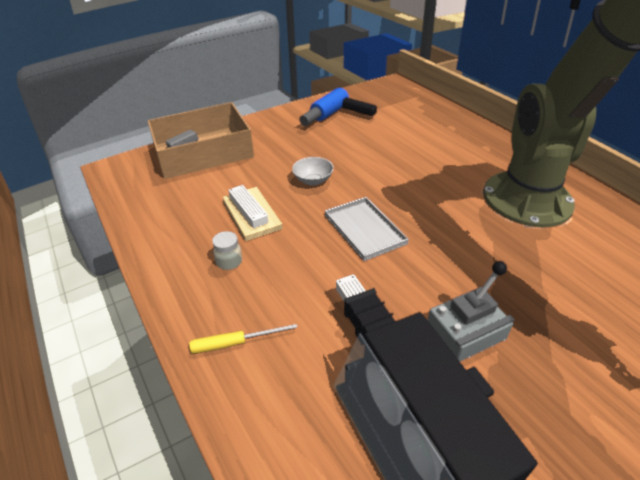

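View pics/top0.png

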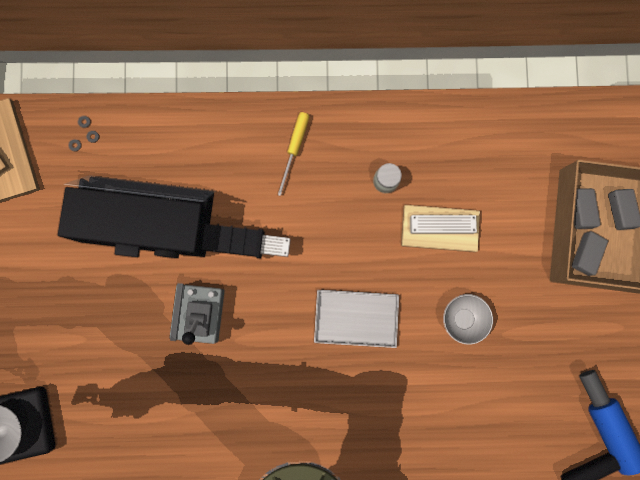

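View pics/wrist0.png

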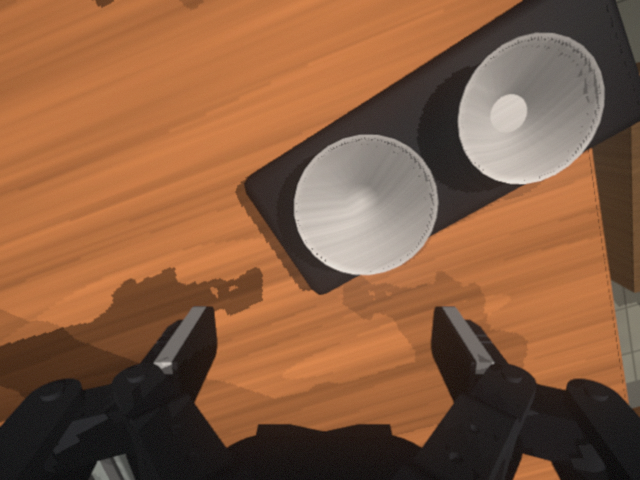

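```bash
cat > h.py <<'E'
from station import ctrl, get_state, vision, ticket, models
import cv2, numpy as np
from scipy.spatial.transform import Rotation as Rn
def und(uv,i): return cv2.undistortPoints(np.asarray(uv,float).reshape(-1,1,2),i["mtx"],i["dist_coeffs"]).reshape(-1,2)
def campose(n,s=None):
    i=vision.camera_info(n)
    if n!="wrist": R=np.array(i["R"]);t=np.array(i["t"]); return i,R.T,-R.T@t
    q=np.array(s["eef_rot"]);T=Rn.from_quat(q[[1,2,3,0]]).as_matrix();H=np.array(i["hand_eye"])
    return i,T@H[:3,:3],T@H[:3,3]+s["tcp_pos"]
def cloud(n,d,m,s=None):
    i,R,c=campose(n,s); v,u=np.nonzero(m&(d>0)); xy=und(np.c_[u,v],i); z=d[v,u][:,None]
    return (np.c_[xy,np.ones(len(xy))]*z)@R.T+c
def onplane(n,uv,z,s=None):
    i,R,c=campose(n,s); r=np.c_[und(uv,i),np.ones(len(np.atleast_2d(uv)))]@R.T
    return c+r*((z-c[2])/r[:,2])[:,None]
def rect(P):
    (c,w,a)=cv2.minAreaRect(P[:,:2].astype(np.float32)*1000); return np.round(c,1),np.round(w,1),round(a,1)
E
python3 - <<'E'
from h import *
for n in("top","scene"):
    p,d=vision.grab_frame(n)
    vis=p.copy()
    for k in("lamp","old_driver","new_driver","tray","board","supply","toggle","bowl","jar"):
        r=models.masks_of(n,k)
        if not r: print(n,k,None); continue
        m=r[0]["mask"]; np.save(f"pics/m_{n}_{k}.npy",m)
        P=cloud(n,d,m); z=np.percentile(P[:,2],[2,50,90,99]) 
        # top layer
        Q=P[P[:,2]>np.percentile(P[:,2],90)-0.006]
        print(n,k,[round(x["p"],2) for x in r],np.round(r[0]["point"],0),m.sum(),"z",np.round(z,3),"rect",*rect(Q), "all",*rect(P))
        c,_=cv2.findContours(m.astype(np.uint8),0,2); cv2.drawContours(vis,c,-1,(0,255,0),1)
    cv2.imwrite(f"pics/{n}_m.png",vis); np.save(f"pics/{n}_d.npy",d); cv2.imwrite(f"pics/{n}_p.png",p)
print(get_state()["time"])
E
```

```text
top lamp [0.59] [147. 220.] 11834 z [0.018 0.133 0.137 0.14 ] rect [649.4 333.3] [284.3 113.3] 82.0 all [657.2 293.6] [456.1 183.4] 84.0
top old_driver [0.88, 0.18] [275. 247.] 541 z [0.004 0.056 0.059 0.062] rect [593.7  42.8] [60.  40.3] 82.1 all [598.   42.3] [60.1 49.2] 82.1
top new_driver [0.59, 0.33, 0.27] [445. 221.] 1293 z [0.02  0.044 0.047 0.05 ] rect [ 636.4 -333.9] [147.   40.9] 88.9 all [ 636.3 -334.3] [147.7  41.7] 88.9
top tray [0.9, 0.57] [355. 321.] 4310 z [-0.003  0.003  0.008  0.018] rect [ 429.9 -134.9] [184.5 117.7] 85.4 all [ 429.9 -134.6] [184.5 118.5] 85.7
top board [0.65] [438. 236.] 2082 z [-0.     0.018  0.022  0.044] rect [ 631.3 -332.6] [173.8  96.4] 84.4 all [ 632.9 -336.2] [180.8 103.6] 84.3
top supply [0.94] [198. 314.] 2623 z [0.025 0.053 0.083 0.155] rect [432.3 208.4] [47.5 80.4] 84.1 all [449.7 216.3] [ 98.8 120. ] 82.8
top toggle [0.71, 0.47] [190. 336.] 193 z [0.088 0.149 0.156 0.16 ] rect [403.  213.4] [20.1 20.4] 55.5 all [412.5 214.2] [45.9 24.2] 9.3
top bowl [0.9] [468. 320.] 1952 z [-0.     0.016  0.038  0.043] rect [ 423.8 -379.9] [107.  10
[... 769 characters left out ...]
 [250. 228.] 1063 z [0.003 0.018 0.02  0.022] rect [ 634.1 -329.5] [172.4  93.4] 83.9 all [ 634.1 -329.5] [172.4  93.4] 83.9
scene supply [0.71] [469. 324.] 4010 z [0.014 0.052 0.083 0.153] rect [432.8 209.5] [35.  76.6] 77.6 all [400.3 214.9] [240.4 119.9] 3.3
scene toggle [0.61, 0.33] [491. 274.] 349 z [0.    0.131 0.153 0.157] rect [406.6 215.4] [17.9 23.5] 27.5 all [346.5 177.2] [191.6  32.9] 29.2
scene bowl [0.79, 0.36] [314. 170.] 845 z [0.004 0.025 0.039 0.042] rect [ 426.  -377.8] [110.  106.6] 69.8 all [ 426.  -377.8] [110.  106.6] 69.8
scene jar [0.81, 0.58] [226. 251.] 934 z [0.001 0.044 0.066 0.068] rect [ 746.7 -210.7] [52.  51.5] 15.8 all [ 733.5 -247.9] [140.6  59.8] 69.0
1.15
```

```bash
python3 - <<'E'
from h import *
for n in("top","scene"):
    d=np.load(f"pics/{n}_d.npy"); 
    m=np.load(f"pics/m_{n}_lamp.npy"); P=cloud(n,d,m)
    Q=P[(abs(P[:,2]-.067)<.006)&(P[:,1]<.25)]
    print(n,"sleeve roof",len(Q),rect(Q),"med z",np.median(Q[:,2]))
    for a in np.arange(Q[:,1].min(),Q[:,1].max(),.012):
        S=Q[(Q[:,1]>=a)&(Q[:,1]<a+.012)]
        if len(S)>4: print(round(a,3),len(S),np.round(S[:,0].min(),4),np.round(S[:,0].max(),4),np.round(np.percentile(S[:,0],[5,50,95]),4),np.round(np.median(S[:,2]),3))
    for k in("old_driver","new_driver"):
        P=cloud(n,d,np.load(f"pics/m_{n}_{k}.npy")); Q=P[P[:,2]>(.05 if k[0]=="o" else .038)]
        print(k,rect(Q),np.median(Q[:,2]))
s=get_state();q=s["eef_rot"];print(Rn.from_quat(q[[1,2,3,0]]).as_matrix().round(3))
E
```

```text
top sleeve roof 1628 (array([643.8, 160.3]), array([184.1, 146.1]), 88.1) med z 0.06745337755137204
0.069 115 0.568 0.63 [0.572  0.6034 0.626 ] 0.069
0.081 138 0.5683 0.628 [0.5728 0.601  0.6259] 0.068
0.093 147 0.5731 0.6302 [0.5753 0.5996 0.6261] 0.067
0.105 142 0.5731 0.6324 [0.5776 0.6037 0.6287] 0.068
0.117 138 0.5762 0.6329 [0.5798 0.6037 0.6304] 0.067
0.129 144 0.578 0.6353 [0.5811 0.6064 0.6325] 0.068
0.141 131 0.578 0.6356 [0.5827 0.609  0.6335] 0.067
0.153 154 0.5806 0.6401 [0.585  0.6105 0.6371] 0.067
0.165 132 0.583 0.6429 [0.5852 0.6116 0.6389] 0.068
0.177 171 0.5851 0.7091 [0.5881 0.6181 0.6962] 0.067
0.189 169 0.5861 0.7116 [0.5902 0.623  0.6955] 0.068
0.201 17 0.5752 0.7146 [0.5753 0.5842 0.7142] 0.067
0.213 8 0.5756 0.7172 [0.5756 0.7136 0.7163] 0.065
0.225 9 0.5778 0.7172 [0.5779 0.7153 0.717 ] 0.069
0.237 9 0.5802 0.7197 [0.5802 0.7157 0.7195] 0.07
old_driver (array([593.7,  42.9]), array([60.1, 40.3]), 82.1) 0.05601962503091307
new_driver (array([ 636.5, -334.3]), array([147.7,  41.2]), 88.9) 0.04424011418919993
scene sleeve roof 1403 (array([643.8, 167.1]), array
[... 369 characters left out ...]
4 187 0.5782 0.6386 [0.5834 0.6091 0.6369] 0.068
0.152 38 0.5822 0.6299 [0.5839 0.5957 0.6157] 0.068
0.176 13 0.7071 0.7112 [0.7071 0.7089 0.7108] 0.066
0.188 35 0.7063 0.714 [0.7072 0.7098 0.7125] 0.068
0.2 37 0.6548 0.7144 [0.6582 0.7111 0.7136] 0.068
0.212 38 0.7102 0.716 [0.7106 0.7131 0.7152] 0.067
0.224 28 0.7123 0.7195 [0.7129 0.7149 0.7179] 0.067
0.236 38 0.7142 0.7214 [0.7155 0.7177 0.7203] 0.067
0.248 6 0.7172 0.7228 [0.7175 0.72   0.7222] 0.067
old_driver (array([600.3,  43.1]), array([62.9, 46.5]), 77.2) 0.0563370156957389
new_driver (array([ 639.2, -331.2]), array([148.2,  40.9]), 89.1) 0.044535261083735955
[[-0.94   0.341  0.   ]
 [ 0.341  0.94   0.   ]
 [-0.     0.    -1.   ]]
```

View pics/top_m.png

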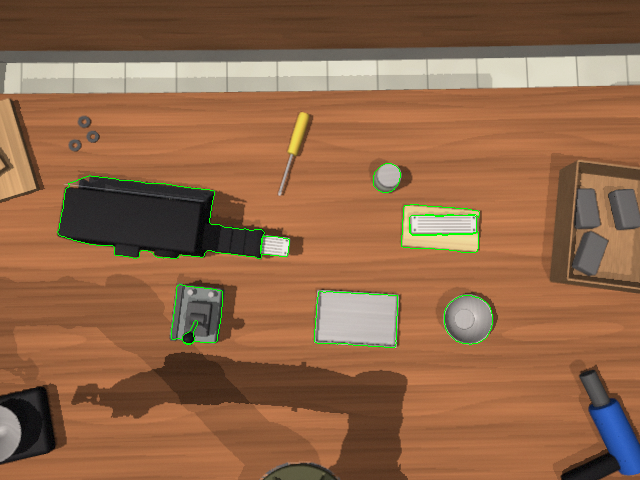

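```bash
cat >> h.py <<'E'
def quat(yaw_deg):  # tool down, tool x at yaw
    a=np.radians(yaw_deg); x=np.array([np.cos(a),np.sin(a),0]);z=np.array([0,0,-1.]);y=np.cross(z,x)
    q=Rn.from_matrix(np.c_[x,y,z]).as_quat(); return q[[3,0,1,2]]
E
python3 - <<'E'
from h import *
u=np.array([np.cos(np.radians(82)),np.sin(np.radians(82)),0])
for yaw in(82,262):
  for p in([.592,.028,.25],[.592,.028,.04],[.43,-.135,.02],[.636,-.39,.03],[.62,.1,.05],[.40,.214,.12]):
    j=ctrl.ik(p,quat(yaw)); print(yaw,p,None if j is None else np.round(j,2))
E
```

```text
82 [0.592, 0.028, 0.25] [-0.32  0.46  0.37  1.56 -0.18  1.15 -0.06]
82 [0.592, 0.028, 0.04] [-0.24  0.68  0.24  1.81 -0.24  0.68  0.  ]
82 [0.43, -0.135, 0.02] [ 0.09  0.58  0.23  2.2  -0.33  0.4   0.45]
82 [0.636, -0.39, 0.03] [ 0.22  0.95  0.63  1.35 -0.59  1.02  0.82]
82 [0.62, 0.1, 0.05] [-0.33  0.7   0.21  1.71 -0.2   0.75 -0.16]
82 [0.4, 0.214, 0.12] [-0.66  0.39  0.15  2.09 -0.09  0.67 -0.58]
262 [0.592, 0.028, 0.25] [ 0.19  0.46 -0.44  1.56  0.21  1.17  2.71]
262 [0.592, 0.028, 0.04] [ 0.24  0.71 -0.54  1.81  0.51  0.77  2.43]
262 [0.43, -0.135, 0.02] [ 0.63  0.61 -0.56  2.19  0.67  0.51  2.55]
262 [0.636, -0.39, 0.03] [ 0.06  1.15  1.15  1.36 -1.05  1.29 -2.04]
262 [0.62, 0.1, 0.05] [ 0.13  0.75 -0.57  1.7   0.51  0.85  2.35]
262 [0.4, 0.214, 0.12] [-0.11  0.43 -0.61  2.09  0.37  0.73  2.05]
```

```bash
python3 - <<'E'
from h import *
ctrl.movep([.592,.028,.22],quat(82))
s=get_state(); print(s["time"],s["tcp_pos"],s["qd"].round(3))
p,d=vision.grab_frame("wrist"); cv2.imwrite("pics/w1.png",p); np.save("pics/w1.npy",d)
r=models.masks_of("wrist","old_driver"); m=r[0]["mask"]; print([x["p"] for x in r],r[0]["point"])
P=cloud("wrist",d,m,s); Q=P[abs(P[:,2]-.056)<.006]; print(np.median(Q[:,2]),rect(Q))
r=models.masks_of("wrist","lamp")
if r:
    m2=r[0]["mask"]; P=cloud("wrist",d,m2,s); Q=P[abs(P[:,2]-.067)<.004]; print("lamp",r[0]["p"],len(Q),rect(Q))
    for a in np.arange(Q[:,1].min(),Q[:,1].max(),.01):
        S=Q[(Q[:,1]>=a)&(Q[:,1]<a+.01)]
        if len(S)>4: print(round(a,3),len(S),np.round(S[:,0].min(),4),np.round(S[:,0].max(),4),((S[:,0].min()+S[:,0].max())/2).round(4))
    c,_=cv2.findContours(m2.astype(np.uint8),0,2); cv2.drawContours(p,c,-1,(0,0,255),1)
c,_=cv2.findContours(m.astype(np.uint8),0,2); cv2.drawContours(p,c,-1,(0,255,0),1)
cv2.imwrite("pics/w1m.png",p)
E
```

```text
3.55 [0.59198226 0.0295723  0.21987884] [ 0.001  0.001  0.002 -0.003  0.002  0.002 -0.001]
[0.58] [322.9, 199.1]
0.05592162968780845 (array([593.5,  40.3]), array([57.3, 40.1]), 81.9)
lamp 0.93 12636 (array([606. , 127.1]), array([114.6,  61.3]), 81.4)
0.067 531 0.5683 0.6286 0.5985
0.077 1011 0.5684 0.6281 0.5982
0.087 983 0.5722 0.6293 0.6008
0.097 1029 0.5737 0.6338 0.6038
0.107 1045 0.5731 0.633 0.6031
0.117 1075 0.5764 0.6325 0.6045
0.127 1144 0.5777 0.6368 0.6073
0.137 1136 0.5775 0.6358 0.6067
0.147 1187 0.5807 0.6364 0.6085
0.157 1306 0.5817 0.6418 0.6117
0.167 1266 0.5817 0.6406 0.6112
0.177 921 0.5849 0.6409 0.6129
```

View pics/w1m.png

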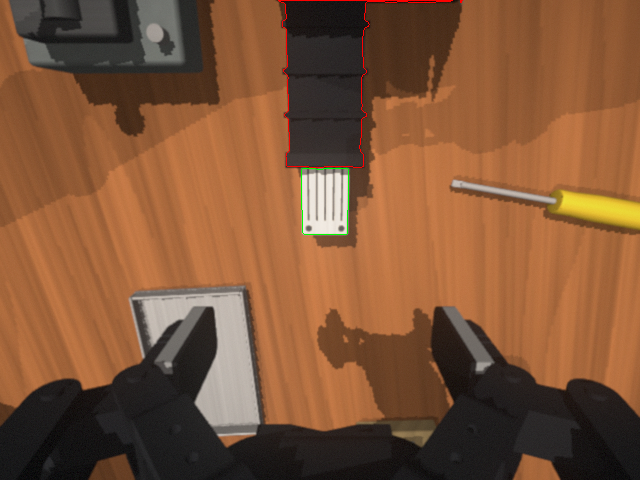

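```bash
python3 - <<'E'
from h import *
q=quat(81.9)
ctrl.movep([.5934,.0392,.10],q); 
ctrl.movel([.5934,.0392,.035],max_speed=.1)
s=get_state(); print(s["time"],s["tcp_pos"].round(4),s["contact_force"].round(2))
ctrl.close_gripper(force=70)
s=get_state(); print(s["time"],s["tcp_pos"].round(4),s["contact_force"].round(2),s["width"])
u=np.array([np.cos(np.radians(81.9)),np.sin(np.radians(81.9)),0])
p=np.array([.5934,.0392,.036]); 
ctrl.movel(p-.03*u,max_speed=.1)
s=get_state(); print(s["time"],s["tcp_pos"].round(4),s["contact_force"].round(2),s["width"])
pp,d=vision.grab_frame("wrist"); cv2.imwrite("pics/w2.png",pp)
E
```

```text
5.05 [0.594  0.0391 0.0357] [-0.62 -0.34  0.01]
5.5417 [0.5937 0.0392 0.0355] [-1.03 -0.29  5.96] 0.0383718039274574
5.9917 [0.5889 0.0088 0.0358] [-0.14 -0.82 -0.7 ] 0.03865537435124161
```

View pics/w2.png

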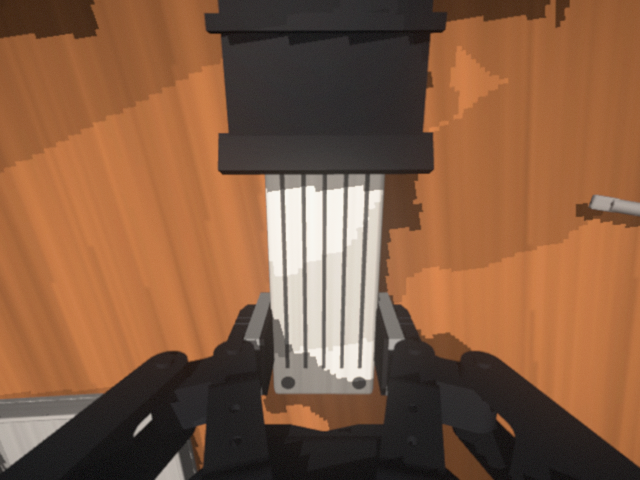

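```bash
python3 - <<'E'
from h import *
u=np.array([np.cos(np.radians(81.9)),np.sin(np.radians(81.9)),0])
p=np.array([.5934,.0392,.037]); 
ctrl.movel(p-.10*u,max_speed=.12)
s=get_state(); print(s["time"],s["tcp_pos"].round(4),s["contact_force"].round(2),s["width"])
pp,d=vision.grab_frame("wrist"); cv2.imwrite("pics/w3.png",pp)
# pitch check from depth in top
p,d=vision.grab_frame("scene"); cv2.imwrite("pics/s3.png",p)
E
```

```text
6.775 [ 0.5794 -0.0587  0.0369] [ 0.01 -0.68 -1.78] 0.03850276620707552
```

View pics/w3.png

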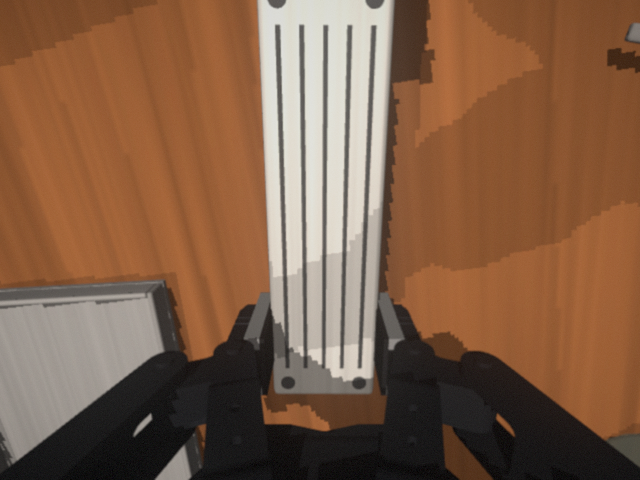

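View pics/s3.png

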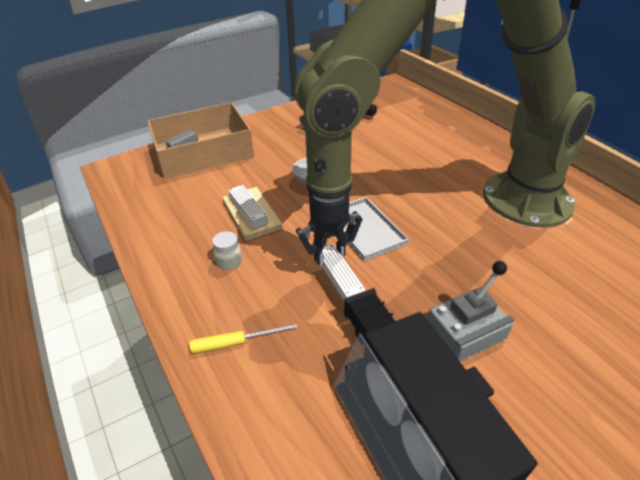

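```bash
python3 - <<'E'
from h import *
def st():
    s=get_state(); print(round(s["time"],2),s["tcp_pos"].round(4),s["contact_force"].round(2),round(s["width"],4))
s=get_state(); p=s["tcp_pos"].copy(); p[1]-=.01; p[2]=.075
ctrl.movel(p,max_speed=.15)
q=quat(85.3)
ctrl.movel([.4268,-.18,.075],frame=q,max_speed=.2); st()
ctrl.movel([.4268,-.18,.02],max_speed=.12); st()
ctrl.movel([.4268,-.18,.009],max_speed=.04); st()
pp,d=vision.grab_frame("scene"); cv2.imwrite("pics/s4.png",pp)
pp,d=vision.grab_frame("wrist"); cv2.imwrite("pics/w4.png",pp)
E
```

```text
8.38 [ 0.4279 -0.1793  0.0749] [-0.09 -0.05 -2.19] 0.0384
8.99 [ 0.4271 -0.1798  0.0201] [-0.45  0.67 -2.38] 0.0384
9.42 [ 0.4268 -0.18    0.009 ] [-0.15  0.07 -1.15] 0.0386
```

View pics/w4.png

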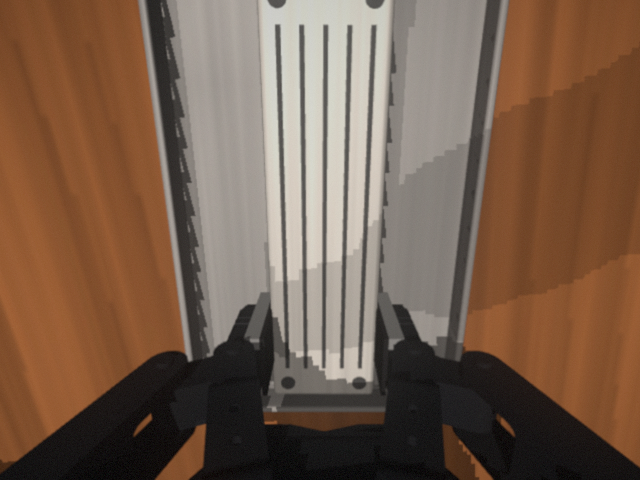

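View pics/s4.png

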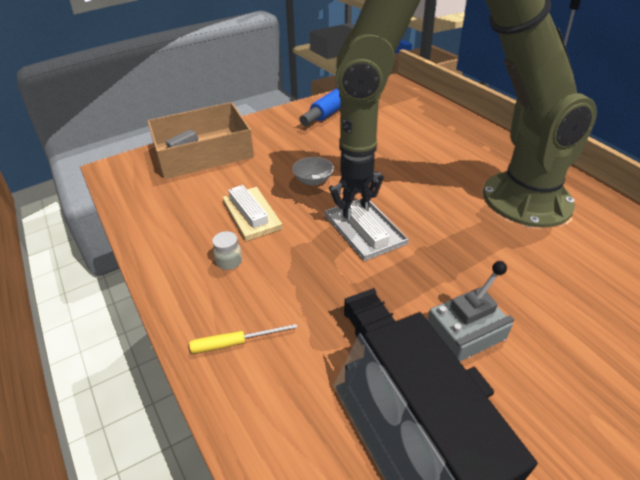

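```bash
python3 - <<'E'
from h import *
def st():
    s=get_state(); print(round(s["time"],2),s["tcp_pos"].round(4),s["contact_force"].round(2),round(s["width"],4)); return s
ctrl.ungrasp(); st()
ctrl.movel([.4268,-.18,.12],max_speed=.15); 
pp,d=vision.grab_frame("wrist"); cv2.imwrite("pics/w5.png",pp)
ctrl.movep([.636,-.39,.2],quat(89)); s=st()
p,d=vision.grab_frame("wrist"); r=models.masks_of("wrist","new_driver"); m=r[0]["mask"]; print([x["p"] for x in r],r[0]["point"])
P=cloud("wrist",d,m,s); Q=P[abs(P[:,2]-.044)<.006]; print(np.median(Q[:,2]),rect(Q))
c,_=cv2.findContours(m.astype(np.uint8),0,2); cv2.drawContours(p,c,-1,(0,255,0),1); cv2.imwrite("pics/w6.png",p)
p,d=vision.grab_frame("top"); cv2.imwrite("pics/t6.png",p)
r=models.masks_of("top","old_driver"); 
for x in r[:2]:
    P=cloud("top",d,x["mask"]); print("old",x["p"],x["point"],np.median(P[:,2]),rect(P))
E
```

```text
10.04 [ 0.4268 -0.18    0.009 ] [-0.28 -0.33 -0.22] 0.0852
12.16 [ 0.6357 -0.389   0.199 ] [-0.47 -0.15  0.9 ] 0.0855
[0.81] [324.0, 138.5]
0.04392770005131996 (array([ 636.3, -334.9]), array([145. ,  40.1]), 88.9)
old 0.91 [356.3, 316.1] 0.028921348462645158 (array([ 430.5, -133.3]), array([146.8,  42.3]), 83.1)
```

View pics/w6.png

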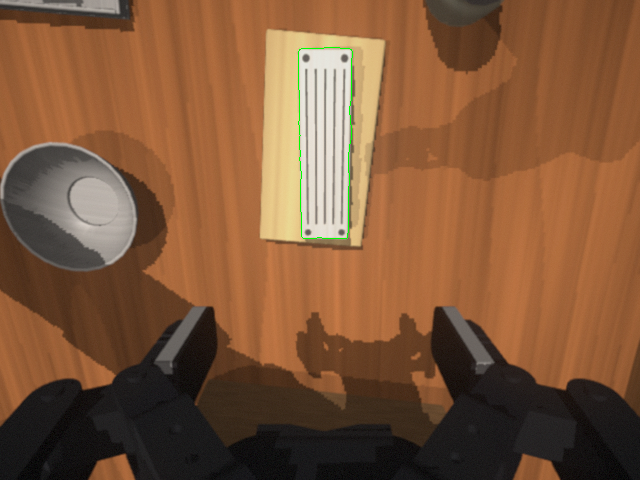

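View pics/t6.png

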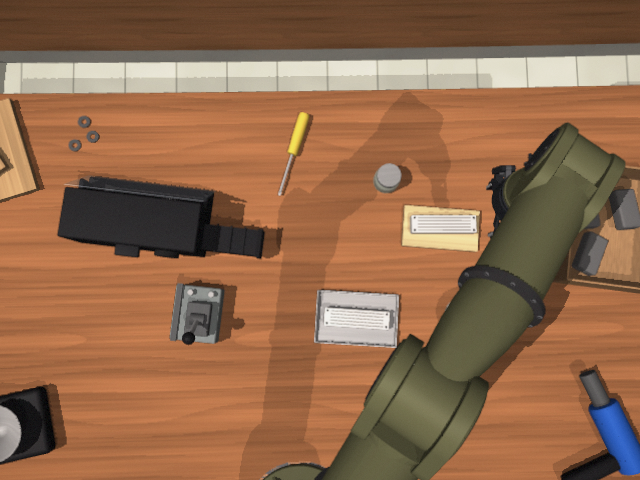

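```bash
python3 - <<'E'
from h import *
def st():
    s=get_state(); print(round(s["time"],2),s["tcp_pos"].round(4),s["contact_force"].round(2),round(s["width"],4)); return s
v=np.array([np.cos(np.radians(88.9)),np.sin(np.radians(88.9)),0])
g=np.array([.6363,-.3349,0])-.0555*v
q=quat(88.9)
ctrl.movep(g+[0,0,.075],q)
ctrl.movel(g+[0,0,.0235],max_speed=.1); st()
ctrl.close_gripper(force=90); st()
ctrl.movel(g+[0,0,.09],max_speed=.12); st()
q2=quat(81.9); u=np.array([np.cos(np.radians(81.9)),np.sin(np.radians(81.9)),0])
A=np.array([.6060,.1271,0]); M=A-u*((.1271-.078)/u[1]); print("mouth",M)
pre=M-.168*u+[0,0,.0385+.0005]
ctrl.movel(pre+[0,0,.04],frame=q2,max_speed=.2); st()
ctrl.movel(pre,max_speed=.12); s=st()
p,d=vision.grab_frame("wrist"); cv2.imwrite("pics/w7.png",p); np.save("pics/w7.npy",d)
r=models.masks_of("wrist","new_driver")
for x in r:
    P=cloud("wrist",d,x["mask"],s); Q=P[abs(P[:,2]-.058)<.012]; print(x["p"],x["point"],rect(Q))
    for a in np.arange(Q[:,1].min(),Q[:,1].max(),.02):
        S=Q[(Q[:,1]>=a)&(Q[:,1]<a+.02)]
        if len(S)>4: print(round(a,3),len(S),((S[:,0].min()+S[:,0].max())/2).round(4),np.median(S[:,2]).round(4))
p,d=vision.grab_frame("scene"); cv2.imwrite("pics/s7.png",p)
E
```

```text
13.59 [ 0.6356 -0.3907  0.024 ] [0.25 0.42 0.26] 0.0855
14.08 [ 0.6357 -0.3908  0.0245] [0.3  0.27 5.21] 0.0381
14.79 [ 0.6348 -0.39    0.0891] [-0.42  0.89 -2.1 ] 0.038
mouth [0.59901204 0.078      0.        ]
16.48 [ 0.5755 -0.0898  0.0791] [ 0.35  0.31 -2.1 ] 0.038
16.97 [ 0.5753 -0.0889  0.0389] [ 0.21  0.15 -1.95] 0.0383
0.79 [322.0, 169.4] (array([581.4, -42.4]), array([127.9,  43.7]), 81.7)
-0.108 3657 0.5735 0.0584
-0.088 5116 0.5762 0.0584
-0.068 5929 0.5794 0.0584
-0.048 6871 0.5821 0.0583
-0.028 7980 0.5852 0.0582
-0.008 9429 0.5879 0.0581
0.012 4426 0.5902 0.058
```

View pics/w7.png

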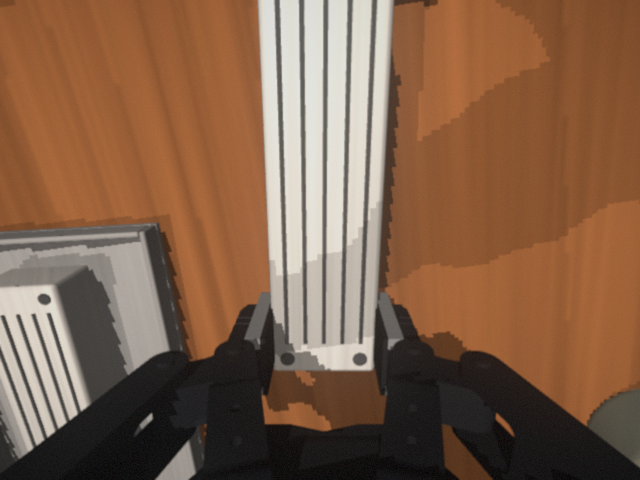

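View pics/s7.png

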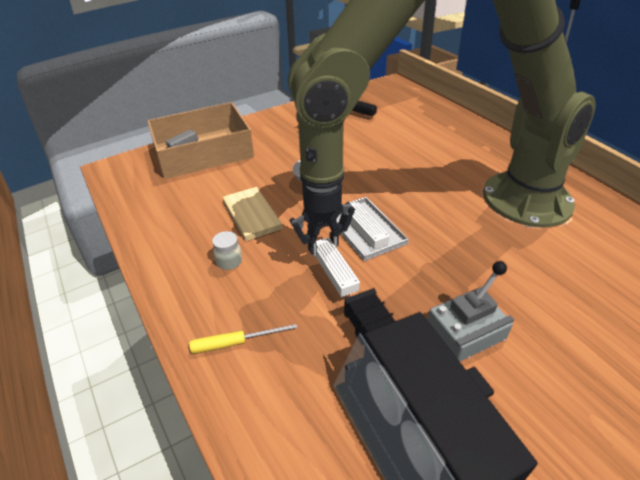

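```bash
python3 - <<'E'
from h import *
def st():
    s=get_state(); print(round(s["time"],2),s["tcp_pos"].round(4),s["contact_force"].round(2),s["wrist_torque"].round(2),round(s["width"],4)); return s
u=np.array([np.cos(np.radians(81.9)),np.sin(np.radians(81.9)),0])
M=np.array([.59901,.078,0]); pre=M-.168*u+[0,0,.039]
for a in(.035,.06,.09,.120):
    ctrl.movel(pre+a*u,max_speed=.08); s=st()
    if abs(s["contact_force"][:2]).max()>10: break
    if a==.06:
        p,d=vision.grab_frame("wrist"); cv2.imwrite("pics/w8.png",p)
p,d=vision.grab_frame("wrist"); cv2.imwrite("pics/w9.png",p)
E
```

```text
17.7 [ 0.5803 -0.0533  0.039 ] [ 0.26 -0.21 -0.93] [-0.15  0.01  0.02] 0.0382
18.17 [ 0.5838 -0.0282  0.039 ] [-0.93  0.1  -1.93] [-0.13 -0.04 -0.02] 0.0379
18.74 [0.588  0.0013 0.0389] [ 0.61 -0.73 -1.45] [-0.14  0.02  0.01] 0.038
19.27 [0.5922 0.031  0.0389] [ 0.44 -0.82 -1.67] [-0.13  0.03  0.03] 0.0383
```

View pics/w9.png

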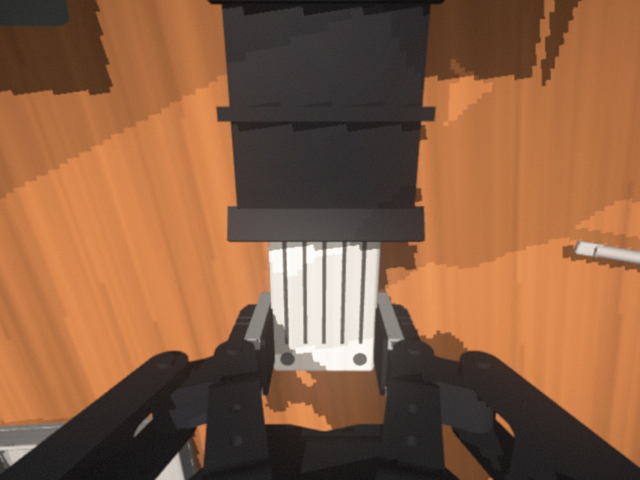

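```bash
python3 - <<'E'
from h import *
u=np.array([np.cos(np.radians(81.9)),np.sin(np.radians(81.9)),0])
M=np.array([.59901,.078,0]); pre=M-.168*u+[0,0,.0385]
a=.120
while a<.1475:
    a+=.002
    ctrl.movel(pre+a*u,max_speed=.03); s=get_state(); f=-s["contact_force"]@u
    act=(s["tcp_pos"]-pre)@u
    print(round(s["time"],2),round(a,4),round(act,4),round(f,2),s["contact_force"].round(1))
    if f>12: break
p,d=vision.grab_frame("wrist"); cv2.imwrite("pics/w10.png",p)
E
```

```text
19.57 0.122 0.1218 1.11 [-0.9 -1.  -0.7]
19.82 0.124 0.1241 0.3 [-0.8 -0.2 -2.1]
20.07 0.126 0.1262 -0.07 [ 0.5 -0.  -1.1]
20.32 0.128 0.1282 -0.44 [ 0.2  0.4 -2.4]
20.57 0.13 0.1302 0.59 [ 0.1 -0.6 -2. ]
20.82 0.132 0.1322 0.31 [-0.2 -0.3 -1.3]
21.07 0.134 0.1342 0.07 [-0.2 -0.  -1.8]
21.32 0.136 0.1362 -0.09 [-0.4  0.1 -1.9]
21.57 0.138 0.1382 0.22 [ 0.  -0.2 -0.7]
21.82 0.14 0.1402 -0.11 [-0.5  0.2 -1.3]
22.07 0.142 0.1422 0.63 [-0.6 -0.5 -1.5]
22.32 0.144 0.1431 4.04 [-1.3 -3.9 -2.8]
22.57 0.146 0.1432 8.46 [-1.8 -8.3 -0.4]
22.82 0.148 0.1431 13.07 [ -2.6 -12.8   0.6]
```

View pics/w10.png

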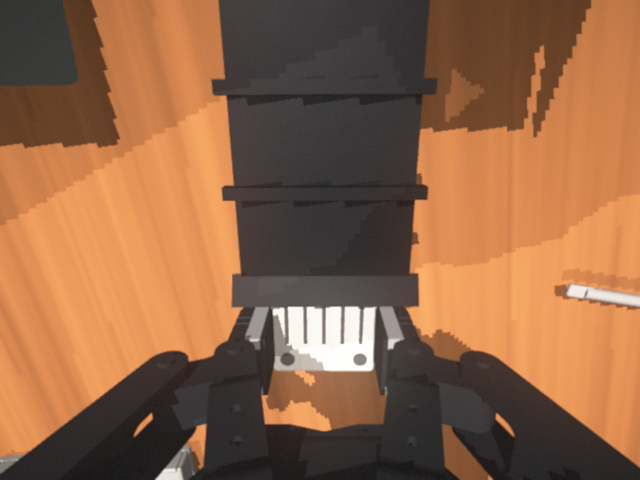

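```bash
python3 - <<'E'
from h import *
def st():
    s=get_state(); print(round(s["time"],2),s["tcp_pos"].round(4),s["contact_force"].round(2),round(s["width"],4)); return s
u=np.array([np.cos(np.radians(81.9)),np.sin(np.radians(81.9)),0])
M=np.array([.59901,.078,0]); pre=M-.168*u+[0,0,.0385]
ctrl.movel(pre+.1432*u,max_speed=.03); st()
ctrl.movel(pre+.1432*u-[0,0,.001],max_speed=.03); st()
ctrl.ungrasp(); st()
ctrl.movel(pre+(.1432-.048)*u,max_speed=.12); s=st()
p,d=vision.grab_frame("wrist"); cv2.imwrite("pics/w11.png",p)
r=models.masks_of("wrist","new_driver")
for x in r[:2]:
    P=cloud("wrist",d,x["mask"],s); Q=P[abs(P[:,2]-.056)<.008]; print(x["p"],x["point"],np.median(Q[:,2]),rect(Q))
r=models.masks_of("wrist","lamp")
P=cloud("wrist",d,r[0]["mask"],s); Q=P[(P[:,2]>.055)&(P[:,2]<.08)&(P[:,1]<.2)]; w=(Q-M)@u; print("lamp front",np.percentile(w,[.1,1,2]),"mouth frame")
E
```

```text
23.18 [0.5956 0.0533 0.0385] [-0.02 -3.07 -2.21] 0.0381
23.43 [0.5956 0.0533 0.0377] [-0.37 -3.9   0.81] 0.0382
23.95 [0.5956 0.0537 0.0375] [-0.66 -0.77  0.08] 0.0856
24.5 [0.5888 0.0062 0.0385] [-0.29  0.49  0.83] 0.0858
0.73 [323.5, 206.3] 0.055930847555530655 (array([594.9,  52.7]), array([33.5, 40.2]), 82.1)
lamp front [-0.00782156 -0.00708061 -0.00654337] mouth frame
```

View pics/w11.png

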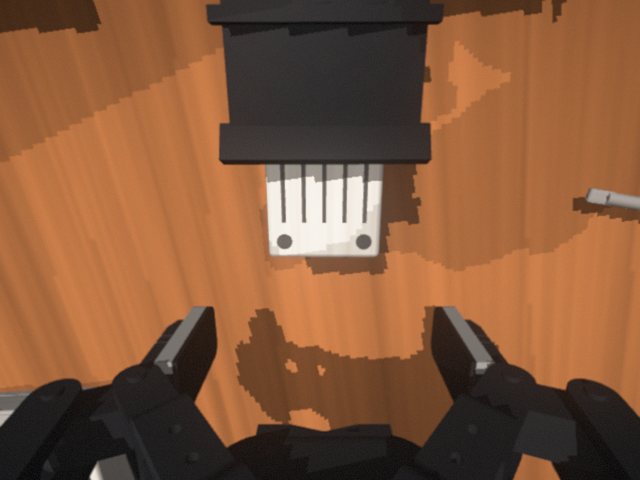

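```bash
python3 - <<'E'
from h import *
u=np.array([np.cos(np.radians(81.9)),np.sin(np.radians(81.9)),0])
M=np.array([.59901,.078,0]); pre=M-.168*u+[0,0,.034]
ctrl.movel(pre+.0952*u,max_speed=.1)
ctrl.close_gripper(force=60); print(get_state()["time"],get_state()["width"])
ctrl.movel(pre+.108*u,max_speed=.08)
a=.108
while a<.135:
    a+=.002
    ctrl.movel(pre+a*u,max_speed=.03); s=get_state(); f=-s["contact_force"]@u
    print(round(s["time"],2),round(a,4),round((s["tcp_pos"]-pre)@u,4),round(f,2),s["contact_force"].round(1))
    if f>15: break
p,d=vision.grab_frame("wrist"); cv2.imwrite("pics/w12.png",p)
E
```

```text
25.6667 -5.015048713892907e-05
26.23 0.11 0.11 -0.83 [-0.   0.8  0.2]
26.48 0.112 0.1121 0.32 [ 1.2 -0.5 -0.5]
26.73 0.114 0.1142 0.27 [ 0.1 -0.3 -0.1]
26.98 0.116 0.1153 3.14 [-0.  -3.2 -0.2]
27.23 0.118 0.1153 6.86 [-0.2 -6.9  0.5]
27.48 0.12 0.1154 11.66 [ -1.7 -11.5   0.3]
27.73 0.122 0.1154 17.36 [ -2.  -17.2  -0.1]
```

View pics/w12.png

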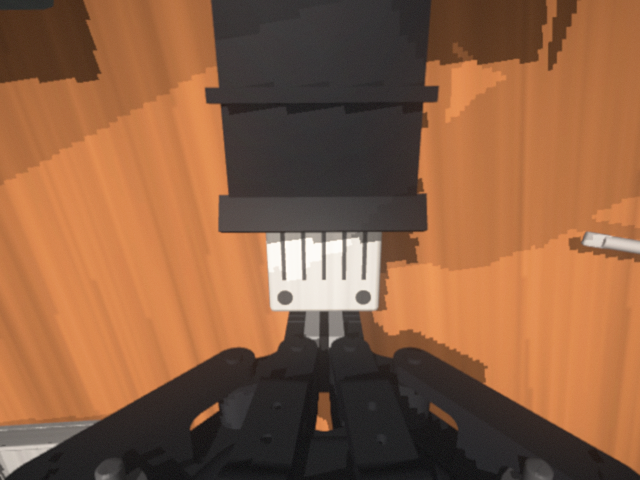

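```bash
python3 - <<'E'
from h import *
def st():
    s=get_state(); print(round(s["time"],2),s["tcp_pos"].round(4),s["contact_force"].round(2),round(s["width"],4)); return s
u=np.array([np.cos(np.radians(81.9)),np.sin(np.radians(81.9)),0])
M=np.array([.59901,.078,0]); pre=M-.168*u+[0,0,.034]
ctrl.movel(pre+.08*u,max_speed=.1)
ctrl.movel(pre+.08*u+[0,0,.17],max_speed=.2); s=st()
p,d=vision.grab_frame("wrist")
cv2.imwrite("pics/w13.png",p)
p,d=vision.grab_frame("top"); r=models.masks_of("top","new_driver")
for x in r[:3]:
    P=cloud("top",d,x["mask"]); print(x["p"],x["point"],rect(P),np.median(P[:,2]))
ctrl.movep([.351,.220,.2],quat(82.8)); s=st()
p,d=vision.grab_frame("top"); cv2.imwrite("pics/t14.png",p); r=models.masks_of("top","toggle")
for x in r[:2]:
    P=cloud("top",d,x["mask"]); Q=P[P[:,2]>.135]; print(x["p"],x["point"],Q.mean(0))
p,d=vision.grab_frame("wrist"); cv2.imwrite("pics/w14.png",p)
E
```

```text
29.34 [ 0.586  -0.0086  0.2029] [ 0.   -0.18  0.11] -0.0004
0.52 [296.6, 137.2] (array([836.1,  -3. ]), array([ 27.9, 138.3]), 71.9) 0.0228287975024557
30.73 [0.3521 0.2196 0.2002] [ 0.99 -0.06  0.31] -0.0002
```

View pics/w14.png

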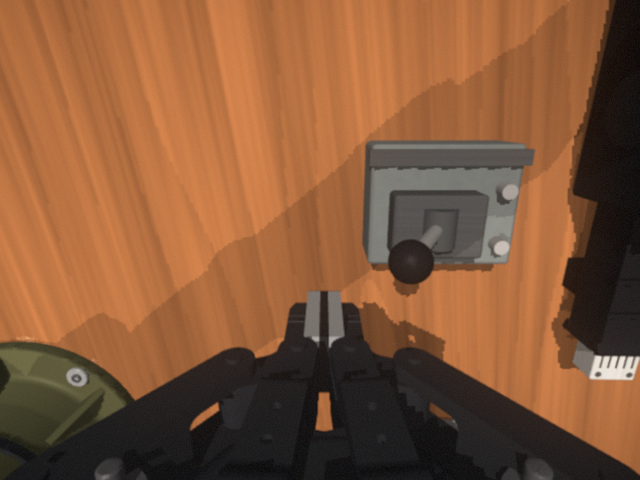

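View pics/w13.png

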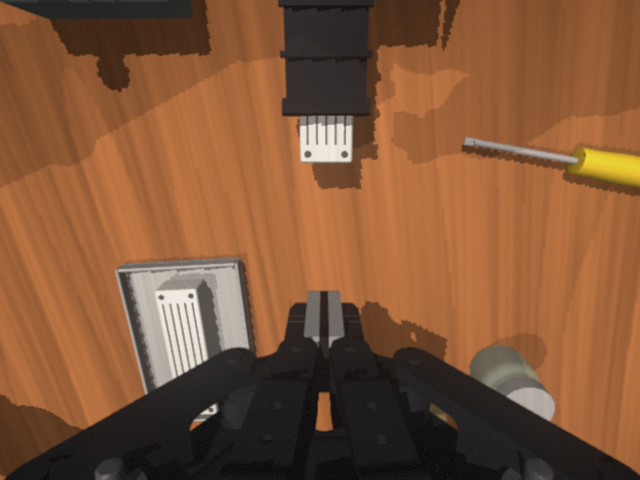

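View pics/t14.png

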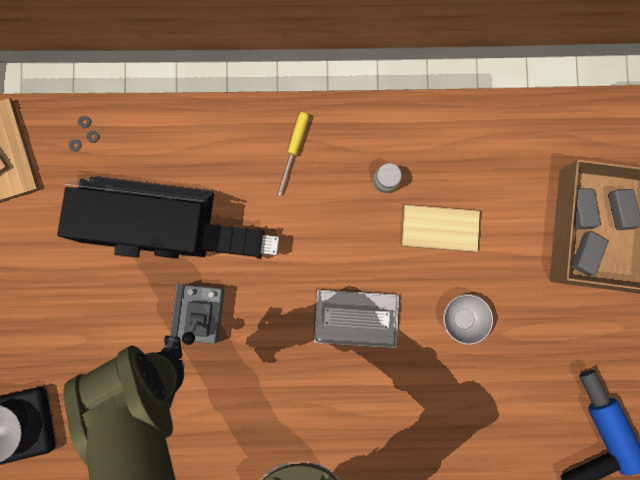

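```bash
python3 - <<'E'
from h import *
s=get_state(); print(onplane("wrist",[[411,261]],.143,s))
p,d=vision.grab_frame("wrist"); i,R,c=campose("wrist",s); z=d[261,411]; r=np.r_[und([[411,261]],i)[0],1]
print(z, R@(r*(z+.011))+c)
E
```

```text
[[0.40127162 0.21279615 0.143     ]]
0.20247321 [0.4011915  0.2129657  0.14340123]
```

```bash
python3 - <<'E'
from h import *
a=np.radians(-7.2); e=np.array([np.cos(a),np.sin(a),0]); B=np.array([.4012,.2129,0])
z=np.array([0,0,.122])
s=get_state(); print(s["tcp_pos"])
ctrl.movel(B-.052*e+z,max_speed=.15)
ctrl.movel(B-.030*e+z,max_speed=.1)
t=-.030
while t<.056:
    t=t+.012 if t<.04 else t+.004
    ctrl.movel(B+t*e+z,max_speed=.1); s=get_state(); f=-s["contact_force"]@e
    print(round(s["time"],2),round(t,4),s["tcp_pos"].round(4),round(f,2),s["contact_force"].round(1))
    if f>8: break
p,d=vision.grab_frame("wrist"); cv2.imwrite("pics/w15.png",p)
p,d=vision.grab_frame("scene"); cv2.imwrite("pics/s15.png",p)
E
```

```text
[0.35188331 0.21945255 0.1999418 ]
32.23 -0.018 [0.3835 0.2151 0.1221] 0.29 [-0.3  0.1  0.5]
32.5 -0.006 [0.3954 0.2136 0.122 ] 0.83 [-0.8  0.4 -0.2]
32.77 0.006 [0.4073 0.2121 0.1219] 0.69 [-0.6  0.6  0.3]
33.03 0.018 [0.4189 0.2106 0.1219] 0.02 [-0.1 -0.3 -0.8]
33.3 0.03 [0.4309 0.2091 0.1218] 0.72 [-0.8 -0.5 -0.5]
33.57 0.042 [0.4429 0.2076 0.1219] -0.43 [ 0.4 -0.4 -0.2]
33.82 0.046 [0.4468 0.2071 0.122 ] 0.44 [-0.5 -0.1 -0.2]
34.07 0.05 [0.4501 0.2067 0.1218] 3.33 [-3.2  1.   1.2]
34.32 0.054 [0.4506 0.2066 0.1216] 14.13 [-14.1   1.5   8.5]
```

View pics/w15.png

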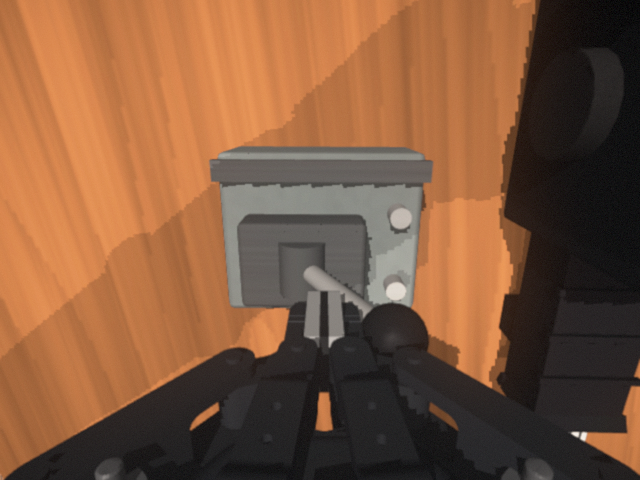

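View pics/s15.png

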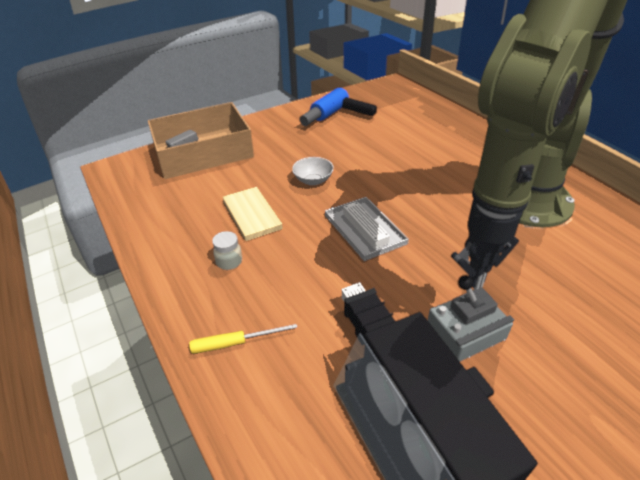

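Ball is over to the far side and against its end stop (14 N). Back off, rise, and check everything.

```bash
python3 - <<'E'
from h import *
a=np.radians(-7.2); e=np.array([np.cos(a),np.sin(a),0]); B=np.array([.4012,.2129,0])
ctrl.movel(B-.01*e+[0,0,.122],max_speed=.1)
ctrl.movel(B-.05*e+[0,0,.21],max_speed=.15)
s=get_state(); print(s["time"],s["contact_force"].round(2))
p,d=vision.grab_frame("wrist"); cv2.imwrite("pics/w16.png",p)
P=cloud("wrist",d,np.ones(d.shape,bool),s); Q=P[(P[:,2]>.135)&(P[:,2]<.16)&(P[:,0]>.42)&(P[:,0]<.53)&(abs(P[:,1]-.2)<.05)]
print("ball",len(Q),(Q.min(0)+Q.max(0))/2)
p,d=vision.grab_frame("top"); cv2.imwrite("pics/t16.png",p)
for k in("old_driver","bowl","jar","screwdriver"):
    r=models.masks_of("top",k)
    for x in r[:2]: P=cloud("top",d,x["mask"]); print(k,x["p"],np.round(x["point"]),rect(P),np.median(P[:,2]).round(4))
p,d=vision.grab_frame("scene"); cv2.imwrite("pics/s16.png",p)
print(get_state()["time"])
E
```

```text
36.0 [ 0.36 -0.89 -0.37]
ball 1659 [0.47445281 0.20379307 0.14592079]
old_driver 0.64 [356. 318.] (array([ 430. , -133.4]), array([144.6,  39.9]), 85.5) 0.0291
old_driver 0.58 [383. 174.] (array([ 750.2, -210.4]), array([69.8, 57.8]), 8.6) 0.0632
bowl 0.81 [465. 319.] (array([ 424.7, -379.9]), array([105.3, 105.8]), 0.5) 0.016
jar 0.72 [385. 177.] (array([ 750.6, -212.7]), array([58.9, 68.4]), 71.7) 0.0635
screwdriver 0.85 [298. 139.] (array([814. ,   0.9]), array([ 25.6, 203.5]), 72.8) 0.0216
36.35
```

View pics/w16.png

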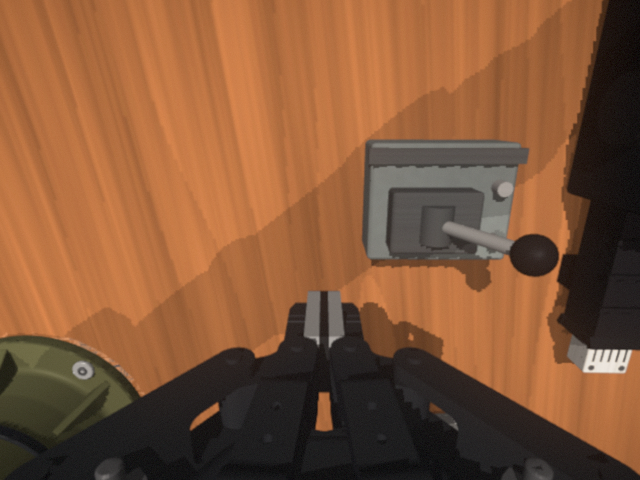

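View pics/t16.png

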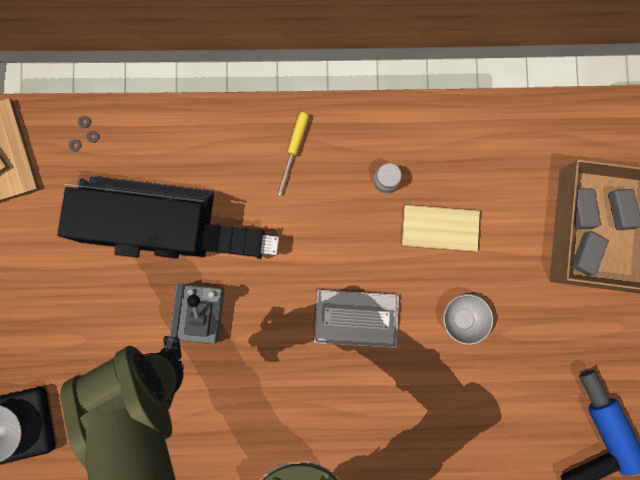

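```bash
python3 -c "
from station import ticket,get_state
print(ticket.close_job(),get_state()['time'])"
```

```text
the job is handed in; nothing more can be done
the job is handed in; nothing more can be done
```

The job is handed in, at about 36 s on the robot's clock (limit 72 s). No verdict was reported.

- **Failed cartridge:** I pulled it out and released it flat in the tray. The last top view puts it within about 2 mm of the tray centre, with its upper face 29 mm above the bench.
- **Replacement:** I slid it into the sleeve until it met a hard stop. I then let go and pushed its end face with the shut fingers up to 17 N, and it did not move. By my estimate about 42 mm stays out, which means the stop is about 103 mm deep, inside the stated 90–104 mm. The contact joint itself cannot be seen, so this is indirect evidence that it is fully home.
- **Toggle:** I pushed it over afterwards until it met its end stop (14 N). The ball's position then corresponds to about 1 rad, and it stayed there after I backed off.
- **Bystanders:** The bowl measured within about 2 mm of where it started. The jar came out about 3–6 mm off between the first and last views, which I take as mask noise, since nothing went near it. I have no starting measurement for the screwdriver, but it looks unmoved in the pictures.
- **Network misses:** After insertion, the network asked for the replacement in the top view marked the screwdriver instead. It also offered the jar as a second candidate for the failed cartridge. I dismissed both after looking at the pictures.

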